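# Seat a plated sample block and hold a thickness probe on its ring

### The arm

A 7-joint arm with a two-finger parallel gripper is mounted at the origin on a cart in front of the work surface, level with it; the furniture and walls round the work are solid. World frame = base frame: x ahead of the robot, y to its left, z up, the work surface at z = 0. Lengths are in m, angles in rad, forces in N, time in s.
With the tool pointing down it reaches from about 0.35 to 0.9 m from the base axis. Payload 7.2 kg.
Tool frame: the origin (TCP) lies on the centre line of the jaws, within the pads' length; the fingertips stand 22 mm ahead of it and the grasp point (between the pads) lies 3 mm ahead of it; z points along the fingers, y is the line along which they close (so a half turn about z gives the same grasp; the last joint's range is limited). The gripper opens to 85 mm and grips with 20 to 120 N. Pads are 22 mm wide; open, the fingers measure 114 mm over their backs; the gripper's body (76 mm by 85 mm) begins 54 mm behind the grasp point. The pads swing forward as they close: fully open they stand 13 mm farther back than shut.
Start: joints at [1.19, 0.411, -0.013, 1.596, 0.006, 1.134, -0.082], TCP at [0.192, -0.595, 0.253] pointing down, gripper open.
Joint ranges: [-2.95, 2.95], [-0.29, 1.99], [-1.47, 1.44], [0.14, 2.54], [-1.03, 4.17], [0.13, 1.85], [-2.86, 2.86]. Speed limits (rad/s): [2.39, 2.39, 3.01, 3.01, 3.14, 3.14, 3.14].

### API

Orientations are given as a unit quaternion [x, y, z, w].
In Python, from workcell import * gives the robot as it stands.
- The arm moves only by the tool move_arm, never from a script. Its arguments are lists of equal length, an entry for each row: "linear": the shift along the tool's x, y, z scaled (see below), a list of three; "rot": the turn, a rotation vector about the tool's x, y, z scaled (see below), a list of three. A call has exactly 8 rows; each row is the pose to reach, as a shift and turn from the pose commanded when the call began, along the tool's axes at that moment; what a row does not reach only later rows make up. The controller multiplies each number of a shift by 0.12 m and each number of a turn by 0.5 rad. A row lasts 1/12 s, in which the tool goes at most 41.7 mm and 7.16 degrees, less where a joint would pass 70% of its speed; a pose out of reach is approached as far as the arm can. A call with a number of a shift or a turn outside -1 to 1 is refused whole. A call with a gripper value outside its range is refused whole. "fingers" is the opening, from 0 (shut) to 1 (fully open), set as the call begins (left out, the last holds). The fingers move at their own pace and stop on an object; the grip force is fixed at half the most. Time passes only in rows, so rows that repeat a pose let the fingers close, or fill a call up. It gives the time, the measured TCP pose, the force, the opening and the grip force at its end, in the units of the state.
- observe(): the state, without advancing time (a new reading comes with each control period).
- capture(name): name is "scene" or "top"; returns (picture, depth): 420x560x3 uint8, blue, green, red; 420x560 float32, m along the optical axis (not along the pixel's ray), 0 where there is no reading.
- calibration(name): a dict with "intrinsics" (3x3 intrinsics, pixels), "k1" (the pictures are not rectified: a ray, as slopes to the right and down, at radius r is drawn at 1 + k1 r^2 times it, then the intrinsics apply), "R" (3x3) and "t" (3): a world point X has camera coordinates R X + t. Camera axes: x right, y down, z forward; pixel columns grow to the right and rows downward; lengths in m; the calibration is good to about 2 mm. A picture is of the moment at which its call begins. calibration takes no time and is no camera call.
- close_job(): hands the job in; it is judged then, once.
Trained networks look in the newest picture that a camera, given by its name, has taken for a name from the list of things; names that differ only in an ending like _2 or _b are one class to them, and where a whole thing is asked for, a point or a joint stands for the part that bears it (a point fixed in the world has none). Each returns a list of dicts, best first, with "score" (0 to 1); they miss things now and then, are a little off and sometimes report something else, mostly with a low value. They report only what shows in the picture. A call takes as long as a camera call. They do not tell look-alikes from the thing itself.
- look_for(camera, target): "uv" ([column, row] in pixels, amid what is visible of it).
- silhouettes(camera, target): "region" (420x560 bool, what is visible of it) and "uv" ([column, row] in pixels, amid what is visible of it).
The state is a dict: "t": time; "joint_positions": joint angles; "joint_velocities": joint speeds; "tau": joint torques, N m; "position": TCP position; "ee_rot": TCP orientation; "force": force on the tool from outside, world axes, zero at the start; "moment": the same for the moment, N m; "finger_gap": opening from 0.0 (shut) to 1.0 (fully open); "finger_force": force on a finger pad.
Only numpy, scipy, OpenCV 4.12 (cv2) and the standard library are available. Lean on these libraries where they do the work, as an engineer would, in place of code of your own. Each camera call takes 0.05 s, during which the arm holds its last target. There are 200 camera calls.

### The job

Seat the notched sample block fully home in the nest's pocket, its notch over the pocket's corner key, and let go of it. Then lift the thickness probe out of its stand and hold it upright on the block, its nose tip inside the etched ring, pressing lightly so that the sprung nose is about half way in and never bottoms hard. Finish while still holding the probe there; leave the beaker, the tape roll and the battery alone.

Things in the scene. Friction and masses are not known exactly. Their poses are not given: they have to be found in the camera images.
- sample: the plated metal sample block, 60 (x) x 40 (y) x 30 mm (z), loose, about 0.2 kg, lying ring side up. Origin at the centre of its underside. The corner at +x +y is cut away over its whole height by a square notch 14 x 14 mm, so that the flanks at y = -20 and +20 mm are both full between x = -30 and +16 mm.
- sample_ring (a point): centre of the etched dark ring on the block's top face (inner diameter 16 mm, outer 20 mm); in the block's frame at (-12, -4, 30) mm.
- nest: metal nest plate, 104 (x) x 84 (y) x 18 mm high, fixed. Origin: centre of its underside. In its top a centred pocket 62.5 (x) x 42.5 (y) mm, 8 mm deep, mouth chamfered; a square key of about 12 x 12 mm fills its corner at +x +y up to the rim. The block fits only with its x and y axes along the nest's; seated, its top is 40 mm above the table.
- nest_floor (a point): centre of the pocket's floor, 10 mm above the table; the seated block's origin lies here.
- stand: plastic probe stand, post 50 x 50 mm and 52 mm high on two small feet along x (86 mm over all), fixed to the table. Origin at the centre of its underside. A vertical through bore of 21 mm diameter on its axis holds the probe.
- probe: thickness probe, loose, 0.12 kg, upright, nose down in the stand (origin then 7 mm above the table). Origin: nose tip when fully out; z up its axis. From the origin: nose 6 mm diameter to 18 mm, barrel 18 mm dia. to 45 mm (in the bore), flange 29 mm dia. to 50 mm (rests on the stand), black square grip 20 x 20 mm along x and y to 100 mm, cap to 104 mm.
- probe_nose (a joint): how far the probe's sprung nose is pushed in, m: 0 fully out, 0.010 bottomed. It springs back; it takes about 1 N to start and 0.4 N per mm (3 N half way, 5 N at the end).
- probe_tip (a point): centre of the flat lower end of the probe's nose; moves with the nose.
- beaker: small clear beaker, 57 mm diameter, 71 mm high, loose; a bystander. Origin at the centre of its underside.
- tape_roll: small roll of black tape, 55 mm diameter, 19 mm high, loose; a bystander. Origin at the centre of its underside.
- battery: battery cell standing on end, 15 mm diameter, 50 mm high, loose; a bystander. Origin at the centre of its underside.
Mind the look-alikes: they are no part of the job. Leave any blue look-alike of the stand alone. What is shaped like the sample but purple or yellow is not meant.

How it is judged:
By the outcome, as a careful person would: the job done as asked, in the order asked, and still so for the second after the job is handed in, while the arm keeps its last pose, push and grip.
It also fails if it takes over 54 s, if anything falls off the work surface, if the arm or the gripper's body presses on something with over 40 N, if the wrist force passes 120 N, or if a joint passes its speed limit or range.

## Working session

There is one attempt and no reset: what is moved stays moved. The work goes in short steps, Python scripts to look and compute and a tool call to move; the robot and the scene stay as the last step left them, time stands still between calls to the robot, and variables do not carry over. Pictures are saved under pics/ and viewed, at most 10 in all, crops included, and the job is handed in when it is done.

Besides the shell and the picture viewer there is one more tool, called as name(argument=value, ...) on one line, values as JSON. move_arm: Moves the arm, as the interface text tells. Its arguments: {"type":"object","properties":{"linear":{"type":"array","items":{"type":"array","items":{"type":"number","minimum":-1,"maximum":1}}},"rot":{"type":"array","items":{"type":"array","items":{"type":"number","minimum":-1,"maximum":1}}},"fingers":{"type":"number"}},"required":["linear","rot"]}

```bash
ls; mkdir -p pics
python3 - <<'E'
from workcell import *
import cv2,numpy as np
print(observe())
for n in("scene","top"):
    p,d=capture(n); cv2.imwrite(f"pics/{n}0.png",p); np.save(f"{n}0.npy",d)
    print(n,calibration(n))
for n in("scene","top"):
    for t in("sample","nest","stand","probe","beaker","tape_roll","battery","sample_ring"):
        print(n,t,[(np.round(r["uv"]).tolist(),round(r["score"],2)) for r in look_for(n,t)])
a=cv2.imread("pics/scene0.png");b=cv2.imread("pics/top0.png")
E
```

```text
pics
{'t': 0.0, 'joint_positions': array([ 1.18983937,  0.4119336 , -0.01272395,  1.5970401 ,  0.00557825,
        1.13428114, -0.08219219]), 'joint_velocities': array([-1.30178801e-03,  2.59153155e-04, -8.14920205e-04,  5.23413128e-04,
        2.84039931e-04, -3.55105310e-06,  9.49329909e-04]), 'tau': array([-1.43196969e-03, -6.00621486e+01,  6.81435540e-01, -2.99398112e+01,
        1.37105671e-02,  1.06528690e-02, -9.86642874e-06]), 'position': array([ 0.19213814, -0.59425609,  0.25243358]), 'ee_rot': array([ 9.87794796e-01,  1.55758724e-01, -1.71294387e-04, -7.95245138e-04]), 'force': array([ 0.43000699, -0.48757934, -0.44786777]), 'moment': array([-0.00870729,  0.04567864,  0.00086663]), 'finger_force': 0.0, 'finger_gap': 1.0014351374887802}
scene {'intrinsics': array([[469.86483055,   0.        , 272.42610983],
       [  0.        , 469.86483055, 204.94043705],
       [  0.        ,   0.        ,   1.        ]]), 'k1': 0.03157766566471621, 'R': array([[ 0.5831566 , -0.81223452, -0.01426428],
       [-0.38902811, -0.26380806, -0.88264514],
       [ 0.71315182,  0.52026954, -0.469
[... 677 characters left out ...]
], 0.83)]
scene beaker [([306.0, 193.0], 0.9)]
scene tape_roll [([244.0, 185.0], 0.67)]
scene battery [([383.0, 228.0], 0.51)]
scene sample_ring [([280.0, 238.0], 0.93), ([335.0, 233.0], 0.92), ([297.0, 278.0], 0.87)]
top sample [([352.0, 268.0], 0.71), ([337.0, 193.0], 0.69), ([417.0, 255.0], 0.66), ([300.0, 232.0], 0.61)]
top nest [([418.0, 257.0], 0.79)]
top stand [([253.0, 308.0], 0.94), ([197.0, 258.0], 0.56)]
top probe [([192.0, 250.0], 0.7)]
top beaker [([306.0, 234.0], 0.75), ([284.0, 156.0], 0.6)]
top tape_roll [([197.0, 165.0], 0.75)]
top battery [([365.0, 165.0], 0.65), ([285.0, 158.0], 0.24)]
top sample_ring [([342.0, 190.0], 0.79), ([304.0, 230.0], 0.73), ([356.0, 269.0], 0.73)]
```

View pics/scene0.png

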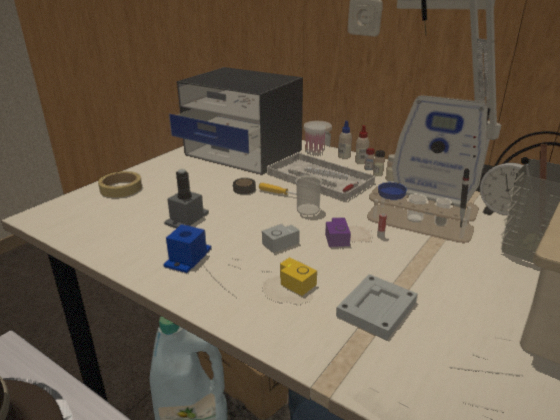

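View pics/top0.png

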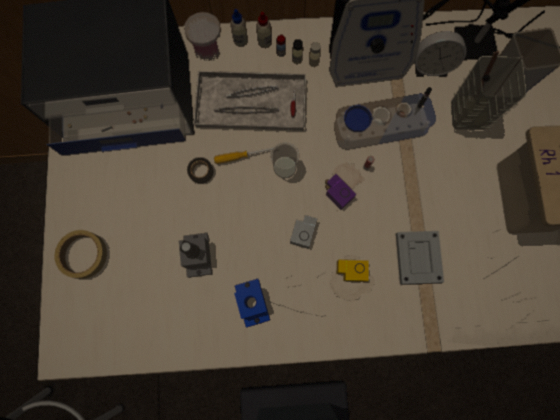

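The scene view shows three block shapes: grey (281,237), purple (338,232) and yellow (298,277). The nest is at (378,305), the grey stand with the probe at (186,205), and the blue look-alike stand at (187,247). In the top view the grey block is at (304,232), the nest at (419,257) and the probe at (193,250). The plated metal sample must be the grey one, since the purple and yellow ones are excluded. I'll confirm it with one enlarged crop.

```bash
cat > h.py <<'E'
from workcell import *
import numpy as np, cv2
C={n:calibration(n) for n in("scene","top")}
def proj(n,X):
    c=C[n];P=np.atleast_2d(X)@c["R"].T+c["t"];s=P[:,:2]/P[:,2:]
    s=s*(1+c["k1"]*(s**2).sum(1,keepdims=True));K=c["intrinsics"]
    return s@K[:2,:2].T+K[:2,2]
def ray(n,uv):
    c=C[n];K=c["intrinsics"];d=(np.atleast_2d(uv)-K[:2,2])/np.diag(K)[:2];s=d.copy()
    for _ in range(8): s=d/(1+c["k1"]*(s**2).sum(1,keepdims=True))
    return np.c_[s,np.ones(len(s))]
def cloud(n,D,mask):
    v,u=np.nonzero(mask&(D>0));P=ray(n,np.c_[u,v])*D[v,u][:,None];c=C[n]
    return (P-c["t"])@c["R"],np.c_[u,v]
def at_z(n,uv,z):
    c=C[n];o=-c["R"].T@c["t"];d=ray(n,uv)@c["R"];return o+d*((z-o[2])/d[:,2:])
def tri(uvs):
    A=np.zeros((3,3));b=np.zeros(3)
    for n,uv in uvs.items():
        c=C[n];o=-c["R"].T@c["t"];d=(ray(n,uv)@c["R"])[0];d/=np.linalg.norm(d);M=np.eye(3)-np.outer(d,d);A+=M;b+=M@o
    return np.linalg.solve(A,b)
E
python3 - <<'E'
from h import *
img=cv2.imread("pics/top0.png");D={n:np.load(n+"0.npy") for n in C}
a=cv2.resize(img[190:300,270:450],None,fx=4,fy=4,interpolation=cv2.INTER_CUBIC)
cv2.imwrite("pics/crop0.png",cv2.convertScaleAbs(a,alpha=1.4))
M={}
near={"sample":{"scene":(281,237),"top":(304,232)},"nest":{"scene":(378,305),"top":(419,257)},"stand":{"scene":(187,208),"top":(196,256)},"probe":{"scene":(184,185),"top":(193,250)},
"beaker":{"scene":(308,196),"top":(285,160)}}
for n in C:
  for t in near:
    r=silhouettes(n,t); r=[q for q in r if np.hypot(*(np.array(q["uv"])-near[t][n]))<14]
    if not r: print(n,t,"none");continue
    m=r[0]["region"];M[n+"_"+t]=m
    P,_=cloud(n,D[n],m);print(n,t,round(r[0]["score"],2),m.sum(),"med",P.mean(0).round(4),"z pct",np.percentile(P[:,2],[5,50,90,98]).round(4))
np.savez("masks.npz",**M)
for t in("sample","nest","sample_ring"):
  pass
print("ring tri",tri({"scene":(280,238),"top":(304,230)}))
E
```

```text
scene sample 0.66 806 med [ 0.5555 -0.0425  0.0201] z pct [0.0019 0.0236 0.0302 0.0308]
scene nest 0.55 3217 med [ 0.4867 -0.2685  0.0124] z pct [0.0014 0.0153 0.0171 0.018 ]
scene stand 0.75 964 med [0.5222 0.1703 0.0278] z pct [0.0043 0.0275 0.0512 0.0526]
scene probe 0.89 343 med [0.5287 0.1763 0.0827] z pct [0.0553 0.0832 0.1066 0.1103]
scene beaker 0.76 911 med [ 0.7002 -0.0131  0.0422] z pct [0.0056 0.0474 0.0669 0.0699]
top sample 0.9 581 med [ 0.563  -0.0371  0.0279] z pct [0.0177 0.029  0.0308 0.0318]
top nest 0.72 2233 med [ 0.498  -0.2665  0.0144] z pct [0.0073 0.016  0.0186 0.0198]
top stand 0.84 904 med [0.5277 0.1745 0.0306] z pct [0.0049 0.0389 0.0518 0.0532]
top probe 0.79 244 med [0.532  0.1764 0.0896] z pct [0.0541 0.1014 0.1104 0.1119]
top beaker 0.58 767 med [ 0.7162 -0.0101  0.0354] z pct [0.0007 0.0369 0.0686 0.0706]
ring tri [ 0.56671491 -0.03766994  0.01101869]
```

View pics/crop0.png

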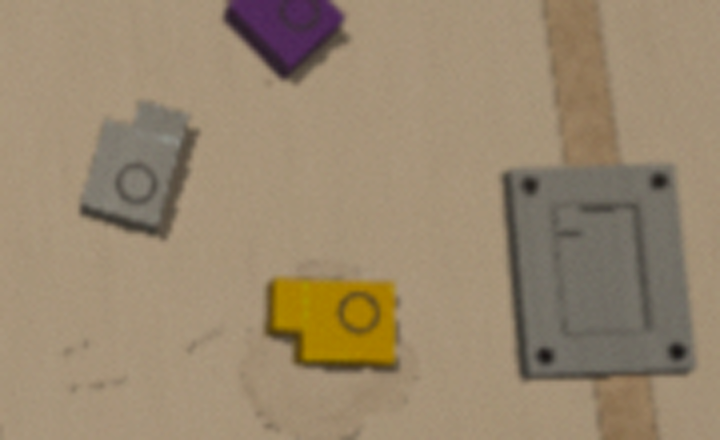

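The crop shows the grey block with its ring at crop (136,182) and its notch at the upper left (+x+y). It is metallic, so it is the real sample. The nest's key is at crop (570,215), also upper left. Next I'll fit the poses.

```bash
cat > fit.py <<'E'
from h import *
from scipy.optimize import minimize
def box(x0,x1,y0,y1,z0,z1): return np.array([[x,y,z] for x in(x0,x1) for y in(y0,y1) for z in(z0,z1)])/1000.
def cyl(r,z0,z1): return np.array([[r*np.cos(a),r*np.sin(a),z] for a in np.linspace(0,6.28,40) for z in(z0,z1)])/1000.
MOD={"sample":[box(-30,16,-20,20,0,30),box(-30,30,-20,6,0,30)],"nest":[box(-52,52,-42,42,0,18)],
"stand":[box(-25,25,-25,25,0,52)],"probe":[box(-10,10,-10,10,50,100),cyl(14.5,45,50)]}
def tf(P,p,z=0):
    c,s=np.cos(p[2]),np.sin(p[2]);return P@np.array([[c,s,0],[-s,c,0],[0,0,1]])+[p[0],p[1],z]
S=8
def render(n,parts,p,z,roi):
    u0,v0,u1,v1=roi;im=np.zeros(((v1-v0)*S,(u1-u0)*S),np.uint8)
    for P in parts:
        q=(proj(n,tf(P,p,z))-[u0,v0]+.5)*S
        cv2.fillConvexPoly(im,cv2.convexHull(np.round(q*16).astype(np.int32)),255,shift=4)
    return cv2.resize(im,(u1-u0,v1-v0),interpolation=cv2.INTER_AREA)/255.
def fit(masks,t,p0,z=0,block=None):
    rois={n:(np.nonzero(m.any(0))[0][0]-12,np.nonzero(m.any(1))[0][0]-12,np.nonzero(m.any(0))[0][-1]+13,np.nonzero(m.any(1))[0][-1]+13) for n,m in masks.items()}
    def cost(p):
        e=0
        for n,m in masks.items():
            u0,v0,u1,v1=rois[n];mm=cv2.GaussianBlur(m[v0:v1,u0:u1].astype(float),(0,0),1);r=cv2.GaussianBlur(render(n,MOD[t],p,z,rois[n]),(0,0),1)
            e+=((mm-r)**2).sum()/mm.sum()
        return e
    b=min((minimize(cost,[p0[0],p0[1],p0[2]+d],method="Nelder-Mead",options=dict(initial_simplex=np.array([p0[0],p0[1],p0[2]+d])+np.array([[0,0,0],[.008,0,0],[0,.008,0],[0,0,.1]]),xatol=1e-5,fatol=1e-6)) for d in(-.05,.05)),key=lambda r:r.fun)
    return b.x,b.fun
E
python3 - <<'E'
from fit import *
M=np.load("masks.npz")
for t,p0,z in(("sample",(.56,-.04,-.2),0),("nest",(.495,-.267,0.03),0),("probe",(.53,.176,0),.007)):
    for s in(("scene",),("top",),("scene","top")):
        x,f=fit({n:M[n+"_"+t] for n in s},t,p0,z);print(t,s,x[:2].round(4),"yaw deg",np.degrees(x[2]).round(2),"cost",round(f,4))
E
```

```text
sample ('scene',) [ 0.5642 -0.0363] yaw deg -17.98 cost 0.0079
sample ('top',) [ 0.5675 -0.0375] yaw deg -20.59 cost 0.0035
sample ('scene', 'top') [ 0.5663 -0.0368] yaw deg -20.1 cost 0.0299
nest ('scene',) [ 0.4931 -0.2661] yaw deg -3.12 cost 0.0021
nest ('top',) [ 0.4984 -0.2679] yaw deg -1.67 cost 0.0125
nest ('scene', 'top') [ 0.4961 -0.2667] yaw deg -2.67 cost 0.0477
probe ('scene',) [0.535  0.1834] yaw deg -32.55 cost 0.0115
probe ('top',) [0.535  0.1798] yaw deg -25.47 cost 0.009
probe ('scene', 'top') [0.5342 0.1809] yaw deg -32.92 cost 0.0538
```

move_arm(linear=[[0.11,-0.09,0],[0.22,-0.18,0],[0.33,-0.27,0],[0.44,-0.36,0],[0.55,-0.45,0],[0.66,-0.54,0],[0.77,-0.62,0],[0.87,-0.7,0]], rot=[[0,0,0],[0,0,0],[0,0,0],[0,0,0],[0,0,0],[0,0,0],[0,0,0],[0,0,0]], fingers=1)

```text
t: 2.07
position: [0.2664, -0.4818, 0.2534]
ee_rot: [0.988, 0.156, 0.0, 0.0]
force: [-0.3, 0.0, -0.4]
finger_gap: 1.003
finger_force: 0.0
```

move_arm(linear=[[0.11,-0.09,0],[0.22,-0.18,0],[0.33,-0.27,0],[0.44,-0.36,0],[0.55,-0.45,0],[0.66,-0.54,0],[0.77,-0.62,0],[0.87,-0.7,0]], rot=[[0,0,0],[0,0,0],[0,0,0],[0,0,0],[0,0,0],[0,0,0],[0,0,0],[0,0,0]])

```text
t: 2.73
position: [0.3399, -0.3698, 0.2535]
ee_rot: [0.988, 0.156, 0.0, 0.0]
force: [0.0, 0.1, -0.2]
finger_gap: 0.999
finger_force: 0.0
```

move_arm(linear=[[0.11,-0.09,0],[0.22,-0.18,0],[0.33,-0.27,0],[0.44,-0.36,0],[0.55,-0.45,0],[0.66,-0.54,0],[0.77,-0.62,0],[0.87,-0.7,0]], rot=[[0,0,0],[0,0,0],[0,0,0],[0,0,0],[0,0,0],[0,0,0],[0,0,0],[0,0,0]])

```text
t: 3.4
position: [0.4133, -0.2577, 0.2535]
ee_rot: [0.988, 0.156, 0.0, 0.0]
force: [-0.1, -0.1, -0.4]
finger_gap: 0.998
finger_force: 0.0
```

move_arm(linear=[[0.11,-0.09,0],[0.22,-0.18,0],[0.33,-0.27,0],[0.44,-0.36,0],[0.55,-0.45,0],[0.66,-0.54,0],[0.77,-0.62,0],[0.87,-0.7,0]], rot=[[0,0,0.1],[0,0,0.2],[0,0,0.3],[0,0,0.4],[0,0,0.5],[0,0,0.6],[0,0,0.65],[0,0,0.66]])

```text
t: 4.07
position: [0.4868, -0.1456, 0.2535]
ee_rot: [1.0, -0.009, 0.0, 0.0]
force: [0.5, -0.6, 0.4]
finger_gap: 0.999
finger_force: 0.0
```

```bash
cat > plan.py <<'E'
from h import *
from scipy.spatial.transform import Rotation as Rt
# prints scaled tool-frame shift and turn from the measured pose to a downward pose at p with tool-x yaw (deg)
def plan(p,yaw):
    o=observe();R=Rt.from_quat(o["ee_rot"]);a=np.radians(yaw)
    T=Rt.from_matrix(np.array([[np.cos(a),np.sin(a),0],[np.sin(a),-np.cos(a),0],[0,0,-1]]))
    print("t",round(o["t"],2),"pos",o["position"].round(4),"yaw",np.degrees(np.arctan2(*R.as_matrix()[[1,0],0])).round(2),"F",o["force"].round(2),"gap",round(o["finger_gap"],3),"ff",round(o["finger_force"],1))
    print("lin",(R.inv().apply(np.array(p)-o["position"])/.12).round(3),"rot",((R.inv()*T).as_rotvec()/.5).round(3))
E
python3 - <<'E'
from plan import *
plan([.560,-.0345,.13],-20.3)
print(observe()["joint_positions"].round(2))
E
```

```text
t 4.07 pos [ 0.4868 -0.1456  0.2535] yaw -1.07 F [ 0.45 -0.56  0.38] gap 0.999 ff 0.0
lin [ 0.592 -0.937  1.029] rot [ 0.    -0.001  0.671]
[ 0.44  0.23 -0.29  1.86  0.07  1.06 -1.47]
```

move_arm(linear=[[0.08,-0.12,0.12],[0.15,-0.24,0.25],[0.22,-0.36,0.36],[0.3,-0.48,0.48],[0.37,-0.6,0.6],[0.45,-0.72,0.72],[0.52,-0.84,0.85],[0.59,-0.94,0.95]], rot=[[0,0,0.1],[0,0,0.2],[0,0,0.3],[0,0,0.4],[0,0,0.5],[0,0,0.6],[0,0,0.67],[0,0,0.67]], fingers=0.75)

```text
t: 4.73
position: [0.5591, -0.0338, 0.1382]
ee_rot: [0.984, -0.176, -0.0, -0.0]
force: [0.3, -1.0, -0.5]
finger_gap: 0.75
finger_force: 0.0
```

Run:
```python
from plan import *
plan([.560,-.0345,.035],-20.3)
p,d=capture("scene");cv2.imwrite("pics/s1.png",cv2.resize(p[130:300,170:400],None,fx=3.2,fy=3.2,interpolation=cv2.INTER_CUBIC))
```

```text
t 4.73 pos [ 0.5591 -0.0338  0.1382] yaw -20.28 F [ 0.31 -1.03 -0.5 ] gap 0.75 ff 0.0
lin [0.009 0.003 0.86 ] rot [0.    0.001 0.001]
```

View pics/s1.png

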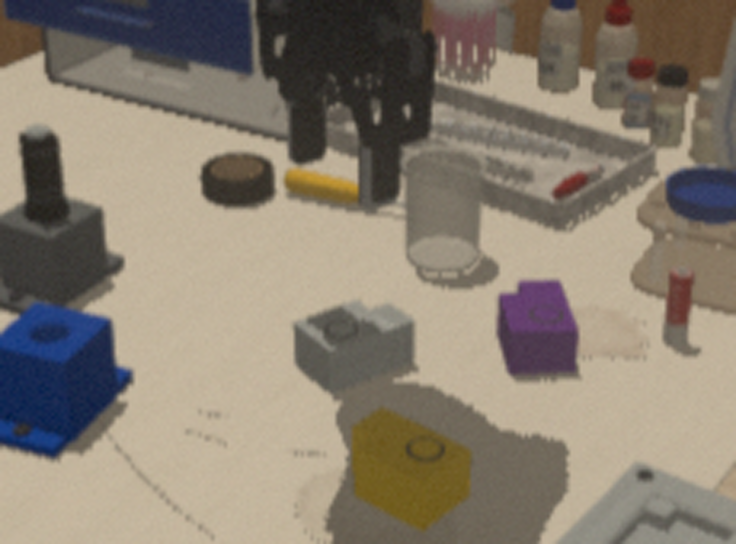

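The gripper hovers above the grey block. Its fingertips are at crop (310,155) and (385,200), the block is at (352,345), and nothing is in the way. I'll descend and grip.

move_arm(linear=[[0,0,0.15],[0,0,0.3],[0,0,0.45],[0,0,0.6],[0,0,0.72],[0,0,0.8],[0,0,0.86],[0,0,0.86]], rot=[[0,0,0],[0,0,0],[0,0,0],[0,0,0],[0,0,0],[0,0,0],[0,0,0],[0,0,0]])

```text
t: 5.45
position: [0.5584, -0.0351, 0.0351]
ee_rot: [0.985, -0.175, -0.001, 0.0]
force: [-0.7, -0.1, -0.4]
finger_gap: 0.752
finger_force: 0.0
```

move_arm(linear=[[0,0,0],[0,0,0],[0,0,0],[0,0,0],[0,0,0],[0,0,0],[0,0,0],[0,0,0]], rot=[[0,0,0],[0,0,0],[0,0,0],[0,0,0],[0,0,0],[0,0,0],[0,0,0],[0,0,0]], fingers=0.2)

```text
t: 6.12
position: [0.5598, -0.035, 0.0373]
ee_rot: [0.985, -0.175, 0.001, -0.0]
force: [-1.9, -0.3, 6.9]
finger_gap: 0.45
finger_force: 61.6
```

move_arm(linear=[[0,0,-0.1],[0,0,-0.22],[0,0,-0.34],[0,0,-0.46],[0,0,-0.58],[0,0,-0.7],[0,0,-0.8],[0,0,-0.8]], rot=[[0,0,0],[0,0,0],[0,0,0],[0,0,0],[0,0,0],[0,0,0],[0,0,0],[0,0,0]])

```text
t: 6.78
position: [0.5604, -0.0349, 0.1351]
ee_rot: [0.985, -0.175, 0.002, -0.0]
force: [1.5, -0.8, -1.9]
finger_gap: 0.452
finger_force: 60.8
```

Run:
```python
from plan import *
plan([.497,-.267,.131],-2.5)
p,d=capture("scene");cv2.imwrite("pics/s2.png",cv2.resize(p[130:300,200:400],None,fx=4,fy=3.5,interpolation=cv2.INTER_CUBIC))
```

```text
t 6.78 pos [ 0.5604 -0.0349  0.1351] yaw -20.19 F [ 1.52 -0.75 -1.92] gap 0.452 ff 60.8
lin [0.172 1.997 0.032] rot [-0.001 -0.008 -0.617]
```

View pics/s2.png

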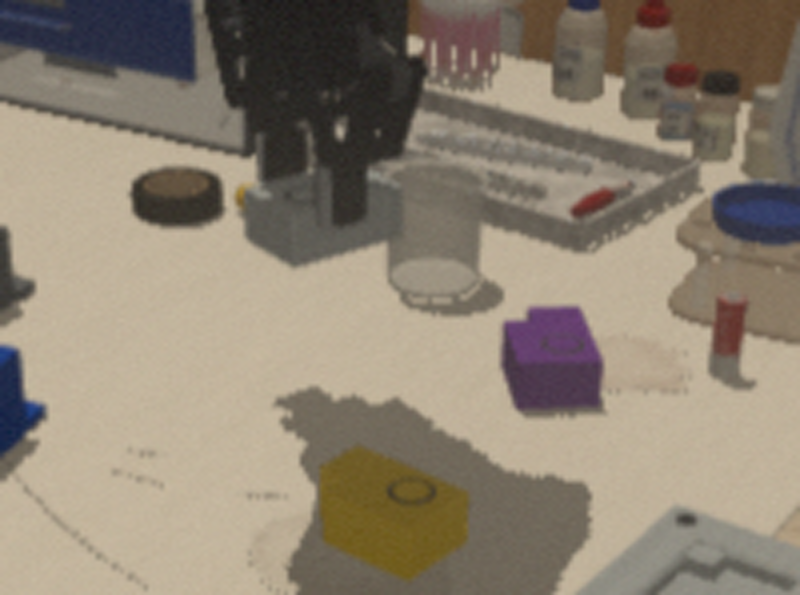

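The block is held level at crop (320,215), and the fingertip at (345,222) sits about 13 mm above its underside. I'll carry it over the nest.

move_arm(linear=[[0.01,0.12,0],[0.02,0.24,0],[0.03,0.37,0],[0.04,0.5,0],[0.05,0.63,0],[0.06,0.76,0],[0.08,0.88,0],[0.09,1.0,0]], rot=[[0,0,0],[0,0,0],[0,0,0],[0,0,0],[0,0,0],[0,0,0],[0,0,0],[0,0,0]])

```text
t: 7.5
position: [0.5269, -0.152, 0.1311]
ee_rot: [0.985, -0.175, -0.001, -0.0]
force: [-0.0, 0.2, -2.2]
finger_gap: 0.449
finger_force: 60.8
```

move_arm(linear=[[0.01,0.12,0.03],[0.02,0.25,0.06],[0.03,0.4,0.1],[0.04,0.55,0.15],[0.05,0.7,0.2],[0.06,0.85,0.25],[0.08,0.95,0.3],[0.08,0.99,0.3]], rot=[[0,0,-0.1],[0,0,-0.2],[0,0,-0.3],[0,0,-0.4],[0,0,-0.5],[0,0,-0.6],[0,0,-0.62],[0,0,-0.62]])

```text
t: 8.17
position: [0.4937, -0.2681, 0.094]
ee_rot: [1.0, -0.022, -0.002, -0.0]
force: [0.3, 0.2, -1.5]
finger_gap: 0.454
finger_force: 60.7
```

```bash
cat > rel.py <<'E'
# block in hand against nest, camera by camera
from plan import *
import sys
tag=sys.argv[1]
o=observe();print(o["position"].round(4))
for n in C:
    p,d=capture(n);cv2.imwrite(f"pics/{n}_{tag}.png",p);np.save(f"{n}_{tag}.npy",d)
    for t in("sample","nest","sample_ring"):
        for r in silhouettes(n,t):
            m=r["region"];P,_=cloud(n,d,m)
            if len(P): print(n,t,np.round(r["uv"]),round(r["score"],2),m.sum(),np.median(P,0).round(4),np.percentile(P[:,2],[5,95]).round(4))
E
python3 rel.py n1
python3 - <<'E'
import cv2,numpy as np
a=cv2.imread("pics/top_n1.png")[200:310,360:480];b=cv2.imread("pics/scene_n1.png")[220:350,310:440]
f=lambda i:cv2.resize(i,(400,400),interpolation=cv2.INTER_CUBIC)
cv2.imwrite("pics/n1.png",cv2.convertScaleAbs(np.hstack([f(a),f(b)]),alpha=1.4))
E
```

```text
[ 0.4937 -0.2681  0.094 ]
scene sample [378. 272.] 0.94 961 [ 0.4722 -0.2675  0.0825] [0.0577 0.0858]
scene sample [335. 232.] 0.83 572 [ 0.6247 -0.1232  0.0275] [0.0036 0.0306]
scene sample [296. 276.] 0.55 1022 [ 0.468  -0.1363  0.0273] [0.0032 0.0306]
scene nest [375. 306.] 0.94 2931 [ 0.4786 -0.2735  0.0149] [0.0005 0.0176]
scene sample_ring [297. 277.] 0.9 1047 [ 0.4681 -0.1367  0.0269] [0.0018 0.0305]
scene sample_ring [379. 274.] 0.8 919 [ 0.4708 -0.2673  0.0825] [0.0588 0.0858]
scene sample_ring [336. 235.] 0.61 585 [ 0.6247 -0.1228  0.0275] [0.0036 0.0306]
top sample [338. 192.] 0.74 604 [ 0.6393 -0.1159  0.0288] [0.0101 0.0315]
top sample [431. 261.] 0.73 301 [ 0.4812 -0.2624  0.0868] [0.0172 0.0907]
top sample [354. 269.] 0.71 660 [ 0.4799 -0.1289  0.0287] [0.007  0.0317]
top nest [411. 264.] 0.66 1397 [ 0.4767 -0.2486  0.0164] [0.0047 0.0193]
top sample_ring [340. 193.] 0.98 660 [ 0.6401 -0.1155  0.0286] [0.0008 0.0315]
top sample_ring [356. 269.] 0.88 639 [ 0.4806 -0.1295  0.0288] [0.0137 0.0317]
top sample_ring [427. 259.] 0.77 214 [ 0.4802 -0.2613  0.0871] [0.065  0.0898]
top sample_ring [282. 159.] 0.6 774 [ 0.722  -0.011   0.0345] [0.0008 0.0692]
```

View pics/n1.png

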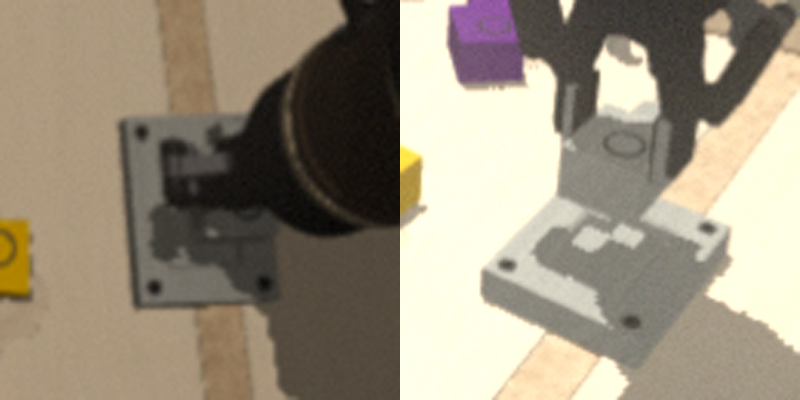

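In the left (top) view the arm hides most of the block. In the right (scene) view the block hangs over the nest with its ring at crop (624,145), and nest holes show at (507,265), (631,322) and (708,228). I'll compare the nest holes and the ring with sub-pixel centroids.

```bash
cat > feat.py <<'E'
from plan import *
def dark(img,uv,r=4,it=4):
    g=cv2.cvtColor(img,cv2.COLOR_BGR2GRAY).astype(float);uv=np.array(uv,float);V,U=np.mgrid[:g.shape[0],:g.shape[1]]
    for _ in range(it):
        m=np.hypot(U-uv[0],V-uv[1])<=r;w=np.clip(np.percentile(g[m],70)-10-g[m],0,None)
        uv=np.array([(U[m]*w).sum(),(V[m]*w).sum()])/w.sum()
    return uv
H={"top":[(402.5,236.5),(434.7,235.2),(406.2,279),(439.2,278)],"scene":[(345,306),(385,324.6),(410,294),(373,279.5)]}
def nest(n,img):
    q=np.array([dark(img,h) for h in H[n]]);P=at_z(n,q,.018);c=P.mean(0)
    d=P[:,:2]-c[:2];  # rectangle: fit yaw from sides
    o=np.argsort(np.arctan2(d[:,1],d[:,0]));d=d[o]  # --,+-,++,-+
    ex=d[1]-d[0]+d[2]-d[3];ey=d[3]-d[0]+d[2]-d[1]
    return q,c,np.degrees(np.arctan2(ex[1],ex[0])),np.degrees(np.arctan2(-ey[0],ey[1])),np.linalg.norm(ex)/2,np.linalg.norm(ey)/2
E
python3 - <<'E'
from feat import *
for n in C:
    q,c,y1,y2,a,b=nest(n,cv2.imread(f"pics/{n}0.png"));print(n,q.round(1).tolist(),c.round(4),"yaws",round(y1,2),round(y2,2),"spans",round(a,4),round(b,4))
i0={n:cv2.imread(f"pics/{n}0.png") for n in C}
for n,uv in(("scene",(280,238)),("top",(304,235.5))):
    q=dark(i0[n],uv,7);print("ring init",n,q.round(1),at_z(n,q,.030).round(4))
q=dark(cv2.imread("pics/scene_n1.png"),(382.8,267.1),8);print("ring hand",q.round(1),at_z("scene",q,.0867).round(4))
E
```

```text
scene [[344.4, 305.7], [384.7, 324.1], [409.4, 293.7], [371.1, 278.1]] [ 0.4938 -0.266   0.018 ] yaws -2.26 -2.36 spans 0.0855 0.0657
top [[402.0, 235.9], [434.3, 234.8], [405.8, 278.5], [438.8, 277.5]] [ 0.4976 -0.2674  0.018 ] yaws -2.21 -2.19 spans 0.0858 0.0659feat.py:6: RuntimeWarning: invalid value encountered in divide
  uv=np.array([(U[m]*w).sum(),(V[m]*w).sum()])/w.sum()
Traceback (most recent call last):
  File "feat.py", line 5, in dark
    m=np.hypot(U-uv[0],V-uv[1])<=r;w=np.clip(np.percentile(g[m],70)-10-g[m],0,None)
                                             ~~~~~~~~~~~~~^^^^^^^^^
IndexError: index -1 is out of bounds for axis 0 with size 0
```

```bash
cat >> feat.py <<'E'
def ring(img,uv,r):
    g=cv2.cvtColor(img,cv2.COLOR_BGR2GRAY);B=cv2.morphologyEx(g,cv2.MORPH_BLACKHAT,np.ones((5,5))).astype(float)
    V,U=np.mgrid[:g.shape[0],:g.shape[1]];uv=np.array(uv,float)
    for _ in range(5):
        m=np.hypot(U-uv[0],(V-uv[1]))<=r;w=np.clip(B[m]-np.percentile(B[m],50),0,None);uv=np.array([(U[m]*w).sum(),(V[m]*w).sum()])/w.sum()
    pts=np.c_[U[m],V[m]][w>.35*w.max()].astype(np.float32)
    return uv,cv2.fitEllipse(pts)
E
python3 - <<'E'
from feat import *
i0={n:cv2.imread(f"pics/{n}0.png") for n in C}
for nm,n,im,uv,r,z in(("init","scene",i0["scene"],(280,234),7,.03),("init","top",i0["top"],(304,235.5),6.5,.03),("hand","scene",cv2.imread("pics/scene_n1.png"),(382.8,267.1),8,.0867)):
    q,e=ring(im,uv,r);print(nm,n,q.round(1),np.round(e[0],1),np.round(e[1],1),at_z(n,[q],z)[0].round(4),at_z(n,[e[0]],z)[0].round(4))
E
```

```text
init scene [275.6 232.9] [275.9 232.4] [ 5.4 10. ] [ 0.549  -0.0361  0.03  ] [ 0.5506 -0.0358  0.03  ]
init top [303.3 235.7] [303.7 235.4] [9.1 9.3] [ 0.554  -0.0366  0.03  ] [ 0.5545 -0.0376  0.03  ]
hand scene [382.3 266.6] [382.6 266.5] [ 7.9 12.6] [ 0.4846 -0.2711  0.0867] [ 0.4851 -0.2713  0.0867]
```

Run:
```python
from plan import *
plan([.4903,-.2668,.060],-2.25)
```

```text
t 8.57 pos [ 0.4963 -0.2651  0.0964] yaw -2.34 F [ 0.85 -0.39 -1.61] gap 0.451 ff 60.8
lin [-0.05   0.016  0.304] rot [-0.    -0.001 -0.003]
```

Run:
```python
from plan import *
for i in range(5):
    plan([.4903,-.2668,.060],-2.25) if i==4 else None
    o=observe();print(o["t"],o["position"].round(4),o["joint_velocities"].round(3)); capture("scene")
```

```text
8.5667 [ 0.4963 -0.2651  0.0964] [ 0.002  0.001  0.004 -0.002  0.001 -0.     0.003]
8.6167 [ 0.4963 -0.2653  0.0964] [ 0.004  0.     0.003 -0.     0.001 -0.001  0.001]
8.6667 [ 0.4961 -0.2655  0.0964] [ 0.005  0.002  0.004  0.001 -0.    -0.     0.002]
8.7167 [ 0.4961 -0.2656  0.0963] [ 0.003  0.002  0.003 -0.002  0.001  0.001  0.001]
t 8.77 pos [ 0.496  -0.2658  0.0963] yaw -2.39 F [-0.34  0.3  -2.48] gap 0.455 ff 60.8
lin [-0.047  0.011  0.302] rot [ 0.    -0.    -0.005]
8.7667 [ 0.496  -0.2658  0.0963] [ 0.003  0.002  0.002 -0.001  0.002 -0.002  0.   ]
```

move_arm(linear=[[-0.01,0,0.05],[-0.02,0,0.1],[-0.03,0,0.15],[-0.04,0.01,0.2],[-0.045,0.01,0.25],[-0.045,0.01,0.28],[-0.045,0.01,0.28],[-0.045,0.01,0.28]], rot=[[0,0,0],[0,0,0],[0,0,0],[0,0,0],[0,0,0],[0,0,0],[0,0,0],[0,0,0]])

```text
t: 9.48
position: [0.4903, -0.267, 0.0622]
ee_rot: [1.0, -0.021, -0.0, -0.0]
force: [0.1, -0.1, -2.0]
finger_gap: 0.451
finger_force: 60.8
```

```bash
cat > inhand.py <<'E'
from feat import *
o0=observe();p,d=capture("scene");g=[-.012,-.004]
T=o0["position"];z=T[2]-.0373+.030;y=np.arctan2(*Rt.from_quat(o0["ee_rot"]).as_matrix()[[1,0],0])
r0=proj("scene",[T[0]-.008,T[1]-.003,z])[0];q,e=ring(p,r0,8)
X=at_z("scene",[(q+e[0])/2],z)[0];c,s=np.cos(y),np.sin(y);ctr=X[:2]-np.array([[c,-s],[s,c]])@g
print("TCP",T.round(4),"ring px",q.round(1),np.round(e[0],1),np.round(e[1],1),"pred",r0.round(1),"block ctr(scene frame)",ctr.round(4),"minus TCP",(ctr-T[:2]).round(4))
_,c,y1,y2,_,_=nest("scene",cv2.imread("pics/scene0.png"));print("block minus nest",(ctr-c[:2]).round(4))
plan([.4903,-.2668,.060],-2.25)
cv2.imwrite("pics/hand.png",p)
E
python3 inhand.py;python3 inhand.py
```

```text
TCP [ 0.4903 -0.267   0.0622] ring px [378.1 285.4] [378.6 285.1] [ 7.7 12.9] pred [378.9 285. ] block ctr(scene frame) [ 0.4934 -0.2661] minus TCP [0.0032 0.0008]
block minus nest [-0.0003 -0.0002]
t 9.53 pos [ 0.4905 -0.267   0.0625] yaw -2.41 F [-0.31 -0.54 -1.69] gap 0.452 ff 60.8
lin [-0.001 -0.002  0.021] rot [-0.    -0.    -0.006]
TCP [ 0.4905 -0.267   0.0625] ring px [378.6 285.1] [378.9 284.9] [ 8.  12.7] pred [379.  284.7] block ctr(scene frame) [ 0.4938 -0.2665] minus TCP [0.0033 0.0005]
block minus nest [ 0.     -0.0005]
t 9.58 pos [ 0.4906 -0.2671  0.0627] yaw -2.41 F [ 0.29  0.23 -2.63] gap 0.449 ff 60.8
lin [-0.002 -0.002  0.022] rot [ 0.    -0.001 -0.006]
```

The block is centred over the nest to about 0.5 mm, so I'll lower it gently and watch the force.

move_arm(linear=[[0,0,0.02],[0,0,0.04],[0,0,0.06],[0,0,0.07],[0,0,0.08],[0,0,0.09],[0,0,0.1],[0,0,0.1]], rot=[[0,0,0],[0,0,0],[0,0,0],[0,0,0],[0,0,0],[0,0,0],[0,0,0],[0,0,0]])

```text
t: 10.25
position: [0.4902, -0.267, 0.0502]
ee_rot: [1.0, -0.021, -0.0, -0.0]
force: [0.1, -0.1, -1.5]
finger_gap: 0.449
finger_force: 60.8
```

move_arm(linear=[[0,0,0.01],[0,0,0.015],[0,0,0.02],[0,0,0.025],[0,0,0.03],[0,0,0.03],[0,0,0.03],[0,0,0.03]], rot=[[0,0,0],[0,0,0],[0,0,0],[0,0,0],[0,0,0],[0,0,0],[0,0,0],[0,0,0]])

```text
t: 10.92
position: [0.4903, -0.2671, 0.0473]
ee_rot: [1.0, -0.021, 0.0, 0.0]
force: [-2.6, 1.3, 5.1]
finger_gap: 0.452
finger_force: 61.6
```

The force rises at exactly the expected seated height of 0.0473. I'll let go and rise.

move_arm(linear=[[0,0,0],[0,0,0],[0,0,0],[0,0,0],[0,0,0],[0,0,0],[0,0,0],[0,0,0]], rot=[[0,0,0],[0,0,0],[0,0,0],[0,0,0],[0,0,0],[0,0,0],[0,0,0],[0,0,0]], fingers=0.75)

```text
t: 11.58
position: [0.4903, -0.2671, 0.0469]
ee_rot: [1.0, -0.021, 0.0, 0.0]
force: [-1.0, 0.9, 0.5]
finger_gap: 0.75
finger_force: 0.0
```

move_arm(linear=[[0,0,-0.1],[0,0,-0.22],[0,0,-0.36],[0,0,-0.5],[0,0,-0.64],[0,0,-0.78],[0,0,-0.9],[0,0,-1.0]], rot=[[0,0,0],[0,0,0],[0,0,0],[0,0,0],[0,0,0],[0,0,0],[0,0,0],[0,0,0]])

```text
t: 12.25
position: [0.4906, -0.2672, 0.1691]
ee_rot: [1.0, -0.021, 0.001, 0.0]
force: [0.3, 0.2, 0.3]
finger_gap: 0.753
finger_force: 0.0
```

Run:
```python
from feat import *
plan([.535,.181,.20],58)
p,d=capture("scene");m=np.zeros(d.shape,bool)
pr=proj("scene",[.483,-.271,.040])[0];q,e=ring(p,pr,8);print("ring",q,e,"at z=.04",at_z("scene",[(q+e[0])/2],.04).round(4))
for r in silhouettes("scene","sample"):
    P,_=cloud("scene",d,r["region"])
    if abs(r["uv"][0]-378)<15: print(r["uv"],np.percentile(P[:,2],[50,75,90,98]).round(4)); T=P[P[:,2]>.035];print("top plane fit",np.linalg.lstsq(np.c_[T[:,:2]-T[:,:2].mean(0),np.ones(len(T))],T[:,2],rcond=None)[0].round(4),len(T))
i0=cv2.imread("pics/scene0.png");a=cv2.resize(p[240:350,320:430],(400,400),interpolation=cv2.INTER_CUBIC)
# probe grip views from the start pictures
b=cv2.resize(cv2.imread("pics/top0.png")[225:285,165:225],(400,400),interpolation=cv2.INTER_CUBIC)
cv2.imwrite("pics/seat.png",cv2.convertScaleAbs(np.hstack([a,b]),alpha=1.4))
```

```text
t 12.25 pos [ 0.4906 -0.2672  0.1691] yaw -2.42 F [0.27 0.16 0.3 ] gap 0.753 ff 0.0
lin [ 0.212 -3.747 -0.26 ] rot [ 3.000e-03 -2.000e-03 -2.109e+00]
ring [377.60674157 293.34082397] ((377.65032958984375, 293.3938903808594), (7.840476036071777, 13.01370906829834), 105.85126495361328) at z=.04 [[ 0.4812 -0.2699  0.04  ]]
[377.3, 292.4] [0.0373 0.0385 0.0391 0.0397]
top plane fit [0.0045 0.0023 0.0382] 635
```

View pics/seat.png

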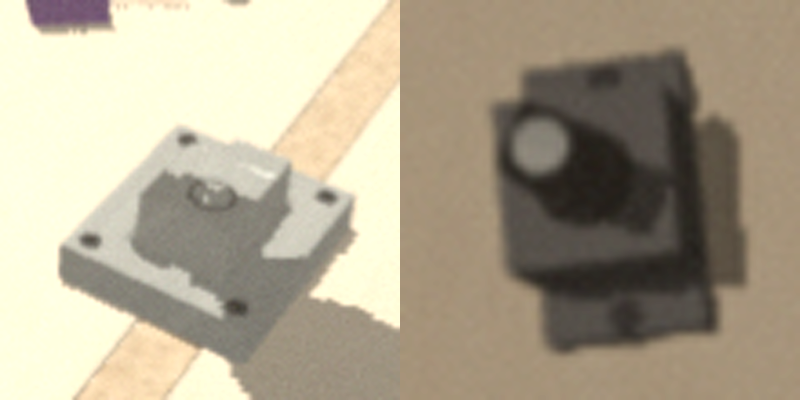

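The left crop shows the block sitting flat in the nest, with its ring at crop (212,195). The ring matches its predicted place within 0.6 mm, and the top-face depth fits 40 mm. The right crop shows the probe in the stand, its cap at (540,145). I'll go toward the probe.

move_arm(linear=[[0.01,-0.12,-0.03],[0.02,-0.24,-0.06],[0.02,-0.36,-0.1],[0.03,-0.48,-0.13],[0.03,-0.6,-0.17],[0.04,-0.72,-0.2],[0.05,-0.84,-0.24],[0.05,-0.96,-0.27]], rot=[[0,0,0],[0,0,0],[0,0,0],[0,0,0],[0,0,0],[0,0,0],[0,0,0],[0,0,0]])

```text
t: 13.02
position: [0.5012, -0.1498, 0.1996]
ee_rot: [1.0, -0.02, -0.0, -0.0]
force: [0.8, -0.5, 0.6]
finger_gap: 0.75
finger_force: 0.0
```

move_arm(linear=[[0.01,-0.12,0],[0.02,-0.24,0],[0.02,-0.36,0],[0.03,-0.48,0],[0.03,-0.6,0],[0.04,-0.72,0],[0.05,-0.84,0],[0.05,-0.96,0]], rot=[[0,0,0],[0,0,0],[0,0,0],[0,0,0],[0,0,0],[0,0,0],[0,0,0],[0,0,0]])

```text
t: 13.68
position: [0.5116, -0.0351, 0.1993]
ee_rot: [1.0, -0.02, -0.0, -0.0]
force: [-0.3, 0.2, -0.4]
finger_gap: 0.749
finger_force: 0.0
```

Run:
```python
from fit import *
D={n:np.load(n+"0.npy") for n in C};M=np.load("masks.npz")
for n in C:
    m=M[n+"_probe"];m=cv2.erode(m.astype(np.uint8),np.ones((2,2)))>0
    P,_=cloud(n,D[n],m);print(n,len(P))
    top=P[P[:,2]>(.104 if n=="scene" else .106)];print(" cap top pts",len(top),top.mean(0).round(4))
    Q=P[(P[:,2]>.062)&(P[:,2]<.100)][:,:2]
    cam=(-C[n]["R"].T@C[n]["t"])[:2]
    res=[]
    for y0 in np.radians(range(-45,45,5)):
        def cost(p):
            c,s=np.cos(p[2]),np.sin(p[2]);q=np.abs((Q-p[:2])@np.array([[c,-s],[s,c]]))
            d=np.where((q>.01).any(1),np.hypot(*np.clip(q-.01,0,None).T),.01-q.max(1));return np.minimum(d,.004).mean()
        r=minimize(cost,[.535,.181,y0],method="Nelder-Mead",options=dict(initial_simplex=np.array([.535,.181,y0])+np.array([[0,0,0],[.004,0,0],[0,.004,0],[0,0,.05]])))
        res.append((round(r.fun*1000,3),r.x[:2].round(4).tolist(),round(float(np.degrees(r.x[2])),1)))
    print(sorted(res)[:6],len(Q))
    if n=="scene":
        for z in(.065,.08,.095):
            s=P[abs(P[:,2]-z)<.004];s=s[np.argsort(s[:,1])];print(z,[(round(a[:,0].mean()*1000,1),round(a[:,1].mean()*1000,1)) for a in np.array_split(s,8)])
# stand yaw/centre
for n in C:
    P,_=cloud(n,D[n],M[n+"_stand"]);T=P[abs(P[:,2]-.052)<.0025][:,:2].astype(np.float32)*1000
    print(n,"stand top rect",cv2.minAreaRect(T))
```

```text
scene 297
 cap top pts 40 [0.5286 0.177  0.1079]
[(np.float64(1.042), [0.5338, 0.1818], -24.5), (np.float64(1.042), [0.5338, 0.1818], -24.5), (np.float64(1.042), [0.5338, 0.1818], -24.5), (np.float64(1.042), [0.5338, 0.1818], -24.5), (np.float64(1.042), [0.5338, 0.1818], -24.5), (np.float64(1.042), [0.5338, 0.1818], -24.5)] 181
0.065 [(np.float64(535.1), np.float64(169.3)), (np.float64(532.8), np.float64(170.0)), (np.float64(529.7), np.float64(171.9)), (np.float64(529.7), np.float64(173.2)), (np.float64(523.7), np.float64(174.3)), (np.float64(526.9), np.float64(175.9)), (np.float64(521.7), np.float64(177.3)), (np.float64(522.6), np.float64(180.9))]
0.08 [(np.float64(533.5), np.float64(169.7)), (np.float64(533.7), np.float64(170.4)), (np.float64(530.9), np.float64(171.9)), (np.float64(530.4), np.float64(173.8)), (np.float64(525.5), np.float64(174.6)), (np.float64(522.0), np.float64(175.9)), (np.float64(522.5), np.float64(177.2)), (np.float64(523.1), np.float64(182.1))]
0.095 [(np.float64(533.2), np.float64(169.0)), (np.float64(534.9), np.float64(170.1)), (np.float64(529.3), np.float64(171.2)), (np.float64(526.1), np.float64(173.0)), (np.float64(528.3), np.float64(173.9)), (np.float64(524.3), np.float64(174.9)), (np.float64(521.8), np.float64(176.2)), (np.float64(522.8), np.float64(181.3))]
top 206
 cap top pts 78 [0.5336 0.1786 0.1092]
[(np.float64(0.241), [0.5355, 0.1801], -23.9), (np.float64(0.241), [0.5355, 0.1801], -23.8), (np.float64(0.241), [0.5355, 0.1801], -23.8), (np.float64(0.241), [0.5355, 0.1801], -23.8), (np.float64(0.241), [0.5355, 0.1801], -23.8), (np.float64(0.241), [0.5355, 0.1801], -23.8)] 64
scene stand top rect ((531.930419921875, 180.8732452392578), (52.91001892089844, 51.13380432128906), 3.799881935119629)
top stand top rect ((535.666748046875, 179.69268798828125), (50.442989349365234, 50.14668273925781), 3.368985414505005)
```

move_arm(linear=[[0.01,-0.11,0],[0.02,-0.22,0],[0.02,-0.33,0],[0.03,-0.44,0],[0.04,-0.55,0],[0.04,-0.66,0],[0.05,-0.78,0],[0.06,-0.9,0]], rot=[[0,0,0],[0,0,0],[0,0,0],[0,0,0],[0,0,0],[0,0,0],[0,0,0],[0,0,0]])

```text
t: 14.35
position: [0.5229, 0.0723, 0.1993]
ee_rot: [1.0, -0.02, -0.0, 0.0]
force: [0.4, -0.1, -0.2]
finger_gap: 0.752
finger_force: 0.0
```

move_arm(linear=[[0.01,-0.15,0],[0.02,-0.3,0],[0.02,-0.45,0],[0.03,-0.6,0],[0.04,-0.75,0],[0.05,-0.85,0],[0.06,-0.9,0],[0.06,-0.9,0]], rot=[[0,0,0.12],[0,0,0.24],[0,0,0.36],[0,0,0.48],[0,0,0.6],[0,0,0.72],[0,0,0.83],[0,0,0.83]])

```text
t: 15.02
position: [0.5343, 0.1812, 0.1993]
ee_rot: [0.974, -0.226, -0.0, -0.0]
force: [0.5, 1.0, -0.7]
finger_gap: 0.751
finger_force: 0.0
```

Run:
```python
from plan import *
plan([.5348,.1805,.088],-26.5)
p,d=capture("scene");a=cv2.resize(p[90:240,130:280],(560,560),interpolation=cv2.INTER_CUBIC);cv2.imwrite("pics/pr.png",cv2.convertScaleAbs(a,alpha=1.4))
plan([.5348,.1805,.088],-26.5)
```

```text
t 15.02 pos [0.5343 0.1812 0.1993] yaw -26.1 F [ 0.51  1.01 -0.7 ] gap 0.751 ff 0.0
lin [0.007 0.004 0.927] rot [-0.001  0.002  0.014]
t 15.07 pos [0.5345 0.1798 0.1992] yaw -25.97 F [ 0.14 -1.35 -0.03] gap 0.746 ff 0.0
lin [ 0.001 -0.007  0.926] rot [0.    0.001 0.018]
```

View pics/pr.png

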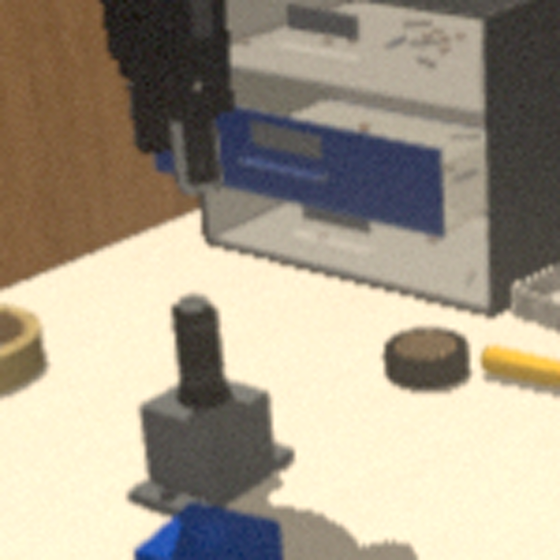

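The crop shows the probe in the grey stand, its cap at (193,300) and grip base at (207,400). The open jaws are above it at (200,190), and the path down is clear. I'll check its lean before descending.

Run:
```python
from h import *
for X in([.5338,.1815,.057],[.5338,.1815,.111]): print("scene",proj("scene",X).round(1),"top",proj("top",[.5355,.180,X[2]]).round(1))
p=cv2.imread("pics/scene0.png");g=cv2.cvtColor(p,cv2.COLOR_BGR2GRAY)
for v in range(168,198,3):
    r=g[v,165:210].astype(int);k=np.nonzero(r<np.median(r)*.6)[0]+165;print(v,k.min() if len(k) else None,k.max() if len(k) else None,end=" | ")
```

```text
scene [[184.5 193.5]] top [[191.5 250.4]]
scene [[181.7 169.3]] top [[185.2 246. ]]
168 None None | 171 185 185 | 174 176 187 | 177 176 188 | 180 177 188 | 183 177 188 | 186 178 189 | 189 178 189 | 192 178 190 | 195 178 190 |
```

The lean is only perspective: predicted axis slope 0.116, seen 0.119. The probe is upright, so I'll descend.

move_arm(linear=[[0,0,0.14],[0,0,0.28],[0,0,0.42],[0,0,0.56],[0,0,0.7],[0,0,0.82],[0,0,0.92],[0,0,0.92]], rot=[[0,0,0],[0,0,0],[0,0,0],[0,0,0],[0,0,0],[0,0,0],[0,0,0],[0,0,0]])

```text
t: 15.73
position: [0.5338, 0.1769, 0.0866]
ee_rot: [0.974, -0.226, -0.002, 0.001]
force: [-0.4, 0.1, 0.3]
finger_gap: 0.749
finger_force: 0.0
```

move_arm(linear=[[0,0,0],[0,0,0],[0,0,0],[0,0,0],[0,0,0],[0,0,0],[0,0,0],[0,0,0]], rot=[[0,0,0],[0,0,0],[0,0,0],[0,0,0],[0,0,0],[0,0,0],[0,0,0],[0,0,0]], fingers=0.1)

```text
t: 16.4
position: [0.5362, 0.1781, 0.09]
ee_rot: [0.974, -0.227, 0.001, -0.0]
force: [0.4, 0.2, 6.3]
finger_gap: 0.229
finger_force: 58.7
```

Run:
```python
from plan import *
plan([.535,.181,.2],-26.5);print(observe()["moment"].round(2))
```

```text
t 16.4 pos [0.5362 0.1781 0.09  ] yaw -26.19 F [0.36 0.22 6.27] gap 0.229 ff 58.7
lin [-0.018 -0.018 -0.917] rot [-0.002 -0.003  0.011]
[-0.03  0.18  0.07]
```

move_arm(linear=[[0,0,-0.05],[0,0,-0.12],[0,0,-0.22],[0,0,-0.34],[0,0,-0.48],[0,0,-0.62],[0,0,-0.74],[0,0,-0.8]], rot=[[0,0,0],[0,0,0],[0,0,0],[0,0,0],[0,0,0],[0,0,0],[0,0,0],[0,0,0]])

```text
t: 17.07
position: [0.5358, 0.1777, 0.1876]
ee_rot: [0.974, -0.227, 0.001, -0.0]
force: [-0.4, -0.1, -2.0]
finger_gap: 0.224
finger_force: 59.4
```

Run:
```python
from plan import *
plan([.4836,-.2708,.185],-26.3)
p,d=capture("scene");
for t in("probe","probe_tip"):
  for r in silhouettes("scene",t)[:2]:
    P,uv=cloud("scene",d,r["region"]);m=r["region"];v=np.nonzero(m.any(1))[0]
    print(t,np.round(r["uv"]),round(r["score"],2),m.sum(),"rows",v.min(),v.max(),"bottom u",np.nonzero(m[v.max()-1])[0],"z",P[:,2].min().round(3),P[:,2].max().round(3))
o=observe()["position"];print("pred tip px",proj("scene",o-[0,0,.083]).round(1))
a=cv2.resize(p[60:240,100:280],(560,560),interpolation=cv2.INTER_CUBIC);cv2.imwrite("pics/lift.png",cv2.convertScaleAbs(a,alpha=1.4))
```

```text
t 17.07 pos [0.5358 0.1777 0.1876] yaw -26.21 F [-0.43 -0.08 -2.05] gap 0.224 ff 59.4
lin [1.26  3.546 0.021] rot [-0.002 -0.003  0.003]
probe [180. 149.] 0.74 259 rows 127 171 bottom u [181 182] z 0.11 0.203
pred tip px [[184.1 173.4]]
```

move_arm(linear=[[0.03,0.09,0],[0.07,0.2,0],[0.11,0.31,0],[0.15,0.42,0],[0.19,0.53,0],[0.23,0.64,0],[0.27,0.76,0],[0.31,0.88,0]], rot=[[0,0,0],[0,0,0],[0,0,0],[0,0,0],[0,0,0],[0,0,0],[0,0,0],[0,0,0]])

```text
t: 17.88
position: [0.5211, 0.0648, 0.1837]
ee_rot: [0.974, -0.227, -0.001, 0.001]
force: [0.5, 0.8, -1.3]
finger_gap: 0.223
finger_force: 59.4
```

move_arm(linear=[[0.04,0.11,0],[0.08,0.22,0],[0.12,0.33,0],[0.16,0.44,0],[0.2,0.55,0],[0.24,0.66,0],[0.28,0.77,0],[0.31,0.88,0]], rot=[[0,0,0],[0,0,0],[0,0,0],[0,0,0],[0,0,0],[0,0,0],[0,0,0],[0,0,0]])

```text
t: 18.55
position: [0.5078, -0.0462, 0.1837]
ee_rot: [0.974, -0.227, -0.001, 0.0]
force: [-0.5, 0.4, -0.2]
finger_gap: 0.225
finger_force: 59.4
```

move_arm(linear=[[0.04,0.11,0],[0.08,0.22,0],[0.12,0.33,0],[0.16,0.44,0],[0.2,0.55,0],[0.24,0.66,0],[0.28,0.77,0],[0.31,0.88,0]], rot=[[0,0,0],[0,0,0],[0,0,0],[0,0,0],[0,0,0],[0,0,0],[0,0,0],[0,0,0]])

```text
t: 19.22
position: [0.4944, -0.1571, 0.1837]
ee_rot: [0.974, -0.227, -0.001, 0.0]
force: [0.6, 0.1, -0.8]
finger_gap: 0.226
finger_force: 59.4
```

move_arm(linear=[[0.04,0.13,0],[0.09,0.27,0],[0.14,0.4,0],[0.19,0.54,0],[0.23,0.66,0],[0.28,0.77,0],[0.32,0.85,0],[0.33,0.89,0]], rot=[[0,0,0],[0,0,0],[0,0,0],[0,0,0],[0,0,0],[0,0,0],[0,0,0],[0,0,0]])

```text
t: 19.88
position: [0.483, -0.271, 0.184]
ee_rot: [0.974, -0.228, -0.001, 0.0]
force: [0.4, 0.1, -1.0]
finger_gap: 0.228
finger_force: 59.4
```

Run:
```python
from plan import *
plan([.4835,-.2708,.145],-26.3)
```

```text
t 19.88 pos [ 0.483 -0.271  0.184] yaw -26.32 F [ 0.36  0.11 -1.02] gap 0.228 ff 59.4
lin [ 0.004 -0.004  0.325] rot [ 0.001  0.003 -0.001]
```

move_arm(linear=[[0,0,0.06],[0,0,0.12],[0,0,0.2],[0,0,0.27],[0,0,0.33],[0,0,0.38],[0,0,0.4],[0,0,0.4]], rot=[[0,0,0],[0,0,0],[0,0,0],[0,0,0],[0,0,0],[0,0,0],[0,0,0],[0,0,0]])

```text
t: 20.55
position: [0.4839, -0.2687, 0.1361]
ee_rot: [0.974, -0.226, -0.001, -0.0]
force: [0.2, 0.2, -0.9]
finger_gap: 0.229
finger_force: 59.4
```

Run:
```python
from feat import *
plan([.4835,-.2708,.123],-26.3);o=observe()["position"]
p,d=capture("scene")
print("pred tip px",proj("scene",o-[0,0,.083]).round(1),"ring(scene, seen) px 377.6 293.4")
for r in silhouettes("scene","probe")[:2]:
    m=r["region"];v=np.nonzero(m.any(1))[0];print(np.round(r["uv"]),round(r["score"],2),"bottom rows",[(k,np.nonzero(m[k])[0].min(),np.nonzero(m[k])[0].max()) for k in range(v.max()-8,v.max()+1) if m[k].any()])
for r in look_for("scene","probe_tip")[:2]: print("tip",r)
cv2.imwrite("pics/tip.png",cv2.convertScaleAbs(cv2.resize(p[225:325,325:445],(720,600),interpolation=cv2.INTER_CUBIC),alpha=1.5))
```

```text
t 20.55 pos [ 0.4839 -0.2687  0.1361] yaw -26.17 F [ 0.25  0.24 -0.87] gap 0.229 ff 59.4
lin [0.005 0.018 0.109] rot [-0.     0.003  0.004]
pred tip px [[378.4 285. ]] ring(scene, seen) px 377.6 293.4
[378. 256.] 0.85 bottom rows [(279, np.int64(372), np.int64(381)), (280, np.int64(374), np.int64(379)), (281, np.int64(374), np.int64(377)), (282, np.int64(374), np.int64(377)), (283, np.int64(374), np.int64(377)), (284, np.int64(374), np.int64(377)), (285, np.int64(374), np.int64(377)), (286, np.int64(374), np.int64(377)), (287, np.int64(375), np.int64(376))]
```

View pics/tip.png

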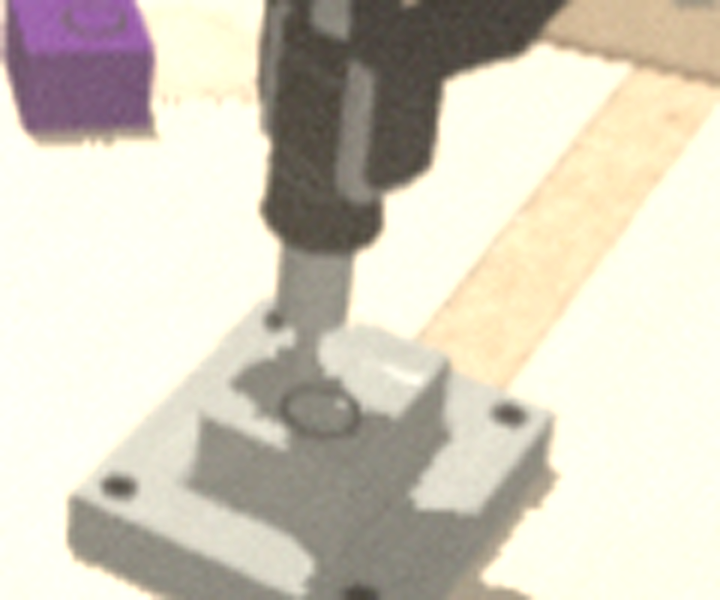

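The crop shows the probe held upright above the seated block. The nose end is near crop (305,370) and the ring centre at (320,410), so the nose needs a small shift to the right. I'll work it out in the same camera.

```bash
cat > tip.py <<'E'
from feat import *
import sys
hz=float(sys.argv[1]) if len(sys.argv)>1 else None
o=observe()["position"];p,d=capture("scene")
z=o[2]-.083 if hz is None else hz
m=max((r for r in silhouettes("scene","probe")),key=lambda r:r["score"])["region"]
rows=[(k,np.nonzero(m[k])[0]) for k in np.nonzero(m.any(1))[0]];w=[(k,u.mean(),len(u)) for k,u in rows]
print([(int(k),round(float(u),1),n) for k,u,n in w][-26:])
nose=[u for k,u,n in w[-6:] if n<=5];vb=w[-1][0]+.5-1.0
tip=np.array([np.mean(nose),vb]);q,e=ring(p,(377.8,293.3),8);rg=np.array(e[0])
A=at_z("scene",[tip],z)[0];B=at_z("scene",[rg],.040)[0]
print("TCP",o.round(4),"tip px",tip.round(1),"ring px",q.round(1),rg.round(1),"tip",A.round(4),"ring",B.round(4),"shift needed",(B-A)[:2].round(4))
print("axis px up from tip:",proj("scene",A+np.array([0,0,.03])).round(1),proj("scene",A+np.array([0,0,.0475])).round(1))
plan(o+[*(B-A)[:2],-.0],-26.3)
E
python3 tip.py
```

```text
[(201, 185.0, 35), (202, 185.0, 35), (203, 185.0, 35), (204, 185.0, 35), (205, 185.0, 35), (206, 185.0, 35), (207, 185.0, 35), (208, 185.5, 36), (209, 186.0, 37), (210, 187.0, 39), (211, 187.0, 39), (212, 187.0, 39), (213, 187.5, 38), (214, 187.0, 37), (215, 186.5, 36), (216, 186.0, 35), (217, 185.5, 34), (218, 184.0, 33), (219, 183.0, 33), (220, 181.5, 32), (221, 180.0, 31), (222, 179.5, 30), (223, 179.0, 27), (224, 179.0, 25), (225, 174.0, 11), (226, 174.5, 6)]
TCP [ 0.4845 -0.2691  0.1372] tip px [  nan 225.5] ring px [377.6 293.5] [377.9 293.3] tip [nan nan nan] ring [ 0.4815 -0.2702  0.04  ] shift needed [nan nan]
axis px up from tip: [[nan nan]] [[nan nan]]
t 20.8 pos [ 0.4845 -0.2692  0.1374] yaw -26.2 F [ 0.25  0.33 -0.9 ] gap 0.227 ff 59.4
lin [nan nan nan] rot [ 0.    -0.002  0.004]
  return _methods._mean(a, axis=axis, dtype=dtype,
  ret = ret.dtype.type(ret / rcount)
```

The network picked the stand that time, so I'll choose the region near the nest instead.

```bash
python3 - <<'E'
s=open('tip.py').read().replace('m=max((r for r in silhouettes("scene","probe")),key','m=max((r for _ in range(3) for r in silhouettes("scene","probe") if abs(r["uv"][0]-378)<20),key')
open('tip.py','w').write(s)
E
python3 tip.py
```

```text
[(261, 378.5, 20), (262, 379.0, 19), (263, 379.0, 17), (264, 379.5, 16), (265, 379.0, 15), (266, 378.5, 14), (267, 378.0, 13), (268, 378.0, 11), (269, 378.0, 11), (270, 378.0, 11), (271, 377.5, 10), (272, 377.0, 11), (273, 377.0, 11), (274, 377.0, 11), (275, 377.0, 11), (276, 377.0, 11), (277, 377.5, 10), (278, 377.5, 8), (279, 377.0, 7), (280, 377.0, 5), (281, 376.5, 4), (282, 376.5, 4), (283, 376.5, 4), (284, 376.0, 3), (285, 376.0, 3), (286, 376.0, 1)]
TCP [ 0.4845 -0.2692  0.1374] tip px [376.2 285.5] ring px [377.8 293.8] [378.  293.1] tip [ 0.4795 -0.2671  0.0544] ring [ 0.482  -0.2701  0.04  ] shift needed [ 0.0025 -0.0029]
axis px up from tip: [[378.1 268.8]] [[379.2 258.7]]
t 21.0 pos [ 0.4843 -0.2691  0.1371] yaw -26.2 F [-0.48  0.67 -0.99] gap 0.224 ff 59.4
lin [ 0.031  0.013 -0.002] rot [ 0.    -0.001  0.004]
```

move_arm(linear=[[0.01,0.01,0.01],[0.02,0.013,0.02],[0.03,0.013,0.04],[0.03,0.013,0.06],[0.03,0.013,0.08],[0.03,0.013,0.08],[0.03,0.013,0.08],[0.03,0.013,0.08]], rot=[[0,0,0],[0,0,0],[0,0,0],[0,0,0],[0,0,0],[0,0,0],[0,0,0],[0,0,0]])

```text
t: 21.67
position: [0.4867, -0.2719, 0.1272]
ee_rot: [0.974, -0.227, -0.0, -0.0]
force: [-0.5, 0.1, -1.3]
finger_gap: 0.226
finger_force: 59.4
```

```bash
python3 tip.py
```

```text
[(268, 381.0, 19), (269, 381.5, 18), (270, 381.5, 16), (271, 381.0, 15), (272, 380.0, 13), (273, 379.5, 12), (274, 379.5, 12), (275, 379.5, 12), (276, 379.5, 12), (277, 379.0, 13), (278, 379.0, 13), (279, 379.0, 13), (280, 379.0, 13), (281, 379.0, 13), (282, 379.0, 13), (283, 378.5, 12), (284, 379.0, 11), (285, 379.0, 7), (286, 378.5, 6), (287, 378.0, 5), (288, 378.0, 5), (289, 377.5, 6), (290, 377.5, 6), (291, 378.0, 5), (292, 377.5, 4), (293, 377.5, 2)]
TCP [ 0.4867 -0.2719  0.1272] tip px [377.8 292.5] ring px [378.7 293.6] [378.1 293.1] tip [ 0.478  -0.2711  0.0442] ring [ 0.4822 -0.2702  0.04  ] shift needed [0.0042 0.0009]
axis px up from tip: [[379.6 275.9]] [[380.7 266. ]]
t 21.87 pos [ 0.4868 -0.272   0.1274] yaw -26.2 F [ 0.64 -0.19 -1.05] gap 0.224 ff 59.4
lin [ 0.027 -0.022  0.002] rot [-0.    -0.001  0.004]
```

move_arm(linear=[[0.005,-0.004,0],[0.01,-0.008,0],[0.01,-0.008,0.01],[0.01,-0.008,0.02],[0.01,-0.008,0.035],[0.01,-0.008,0.045],[0.01,-0.008,0.055],[0.01,-0.008,0.055]], rot=[[0,0,0],[0,0,0],[0,0,0],[0,0,0],[0,0,0],[0,0,0],[0,0,0],[0,0,0]])

```text
t: 22.53
position: [0.4883, -0.2717, 0.1206]
ee_rot: [0.974, -0.227, 0.0, 0.0]
force: [-0.3, -0.0, 0.3]
finger_gap: 0.223
finger_force: 59.6
```

```bash
python3 tip.py .040; python3 -c "
from workcell import *
for i in range(4): o=observe();print(o['t'],o['position'].round(4),o['force'].round(2));capture('scene')"
```

```text
[(268, 380.5, 20), (269, 380.5, 20), (270, 380.5, 20), (271, 380.5, 18), (272, 381.0, 17), (273, 381.5, 16), (274, 380.5, 14), (275, 380.0, 13), (276, 379.5, 12), (277, 379.5, 12), (278, 379.0, 13), (279, 379.0, 13), (280, 379.0, 13), (281, 379.0, 13), (282, 379.0, 13), (283, 378.5, 12), (284, 378.5, 12), (285, 378.5, 12), (286, 379.0, 11), (287, 379.0, 9), (288, 379.0, 7), (289, 378.0, 5), (290, 378.0, 5), (291, 377.5, 4), (292, 377.5, 4), (293, 377.5, 4)]
TCP [ 0.4883 -0.2717  0.1206] tip px [377.7 292.5] ring px [379.1 293.6] [378.2 293.1] tip [ 0.4831 -0.2692  0.04  ] ring [ 0.4822 -0.2704  0.04  ] shift needed [-0.0009 -0.0012]
axis px up from tip: [[379.5 276.1]] [[380.6 266.2]]
t 22.73 pos [ 0.4883 -0.2717  0.1208] yaw -26.2 F [-0.28 -0.4   0.31] gap 0.226 ff 59.6
lin [-0.002  0.012  0.002] rot [ 0.    -0.     0.004]
22.7333 [ 0.4883 -0.2717  0.1208] [-0.28 -0.4   0.31]
22.7833 [ 0.4883 -0.2717  0.1208] [0.24 0.53 0.65]
22.8333 [ 0.4883 -0.2717  0.1208] [-0.29  0.1   0.54]
22.8833 [ 0.4883 -0.2717  0.1208] [-0.27 -0.45  1.12]
```

Contact was felt at the expected height, about 1.7 N. The tip at (377.8,293) lies on the ring centre at (377.9,293.3), within about 1.5 mm. I'll press on to about half the spring travel.

move_arm(linear=[[0,0,0.005],[0,0,0.01],[0,0,0.015],[0,0,0.02],[0,0,0.025],[0,0,0.028],[0,0,0.028],[0,0,0.028]], rot=[[0,0,0],[0,0,0],[0,0,0],[0,0,0],[0,0,0],[0,0,0],[0,0,0],[0,0,0]])

```text
t: 23.6
position: [0.4883, -0.2717, 0.1174]
ee_rot: [0.974, -0.227, 0.0, 0.0]
force: [-0.6, 1.0, 2.2]
finger_gap: 0.223
finger_force: 59.7
```

```bash
python3 tip.py .040; python3 -c "
from workcell import *
import numpy as np
F=[]
for i in range(10): o=observe();F.append(np.r_[o['position'],o['force']]);capture('scene')
print(o['t'],np.mean(F,0).round(4),o['ee_rot'].round(4))
import cv2;p,d=capture('scene');cv2.imwrite('pics/fin.png',cv2.convertScaleAbs(cv2.resize(p[225:325,325:445],(720,600),interpolation=cv2.INTER_CUBIC),alpha=1.5))"
```

```text
[(268, 377.5, 14), (269, 379.5, 20), (270, 380.0, 21), (271, 380.0, 21), (272, 380.5, 20), (273, 380.5, 20), (274, 380.5, 18), (275, 380.5, 16), (276, 380.0, 15), (277, 379.5, 14), (278, 379.0, 13), (279, 379.0, 13), (280, 379.0, 13), (281, 379.0, 13), (282, 379.0, 13), (283, 378.5, 12), (284, 378.5, 12), (285, 378.5, 12), (286, 378.5, 12), (287, 378.5, 12), (288, 379.0, 11), (289, 379.0, 9), (290, 378.0, 5), (291, 377.5, 4), (292, 377.5, 4), (293, 377.5, 2)]
TCP [ 0.4883 -0.2717  0.1174] tip px [377.6 292.5] ring px [379.  294.1] [378.2 293. ] tip [ 0.483  -0.2691  0.04  ] ring [ 0.4825 -0.2703  0.04  ] shift needed [-0.0006 -0.0012]
axis px up from tip: [[379.5 276.1]] [[380.6 266.2]]
t 23.8 pos [ 0.4883 -0.2717  0.1174] yaw -26.19 F [-0.55  0.55  1.95] gap 0.224 ff 59.7
lin [ 0.001  0.011 -0.   ] rot [ 0.    -0.     0.004]
24.25 [ 0.4883 -0.2717  0.1174  0.1237  0.1315  2.1369] [ 9.740e-01 -2.266e-01  1.000e-04  0.000e+00]
```

View pics/fin.png

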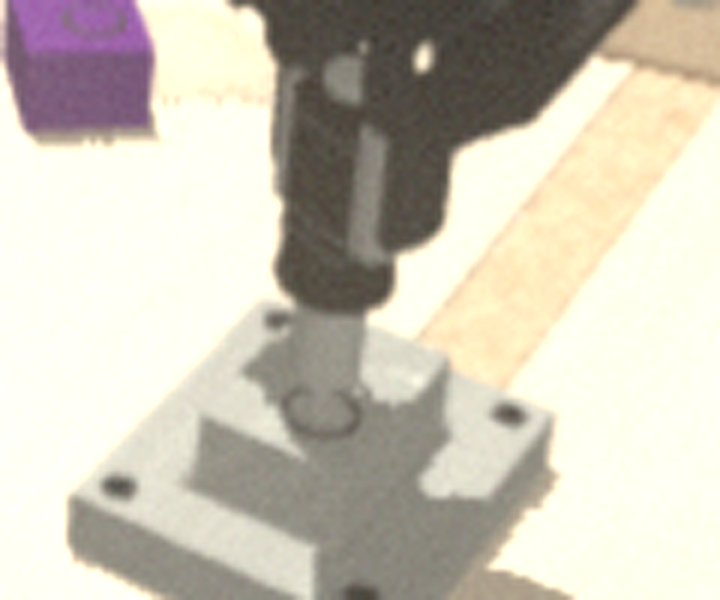

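The nose stands inside the etched ring, whose centre is at crop (322,412). The probe is upright and the block is still seated. The spring force is about 3.1 N and the TCP is 5.2 mm below first contact, so the nose is half in. I'll hand it in.

```bash
python3 -c "
from workcell import *
print(close_job())"
```

```text
the job is handed in; nothing more can be done
None
```

The job is handed in at about 24 s: the sample block is seated in the nest and released, and the arm is holding the probe upright with its nose tip inside the ring, about half pressed (about 3 N).

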